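# Set and close the quick-release clamp on a heel block

### The job

Clamp the crepe block in the bench clamp: turn the winged hand nut at one end of the clamp bar down (clockwise seen from above) until the cam lever at the other end, swung over from upright, meets firm resistance about halfway through its swing, then press the lever all the way down so that it stays closed. Do not force the lever or crush the block, leave the nut so that the resistance begins about halfway (not early, not late), and leave the things round the clamp where they stand.

Things in the scene. Friction and masses are not known exactly. Their poses are not given: they have to be found in the camera images.
- jig: bench clamp, screwed down: wooden base 100 x 240 x 18 mm, origin under its centre; y runs along the base from the cam lever (y = -70 mm) to the nut stud (y = +70 mm), x across, z up. A steel bar 26 mm wide lies along y over the block; its top is 97 mm above the bench and sinks as the clamp tightens. The block's thickness differs by several mm from run to run and is not told.
- nut (a joint): turn of the hand nut in rad, growing clockwise seen from above (tightening); also its angle: at 0 the wings lie along the clamp's x axis. One rad lowers the nut 3.6 mm on its stud and the foot 1.8 mm. It starts between 0 and 0.4 and may need 1 to 5 rad more. It is stiff (about 0.4 N m) and stays where it is left.
- nut_grip (a point): centre of the nut's wings, a flat bar 64 mm long (point's x axis), 16 mm thick, 25 mm high (12.5 mm above and below this point), gripped across its 16 mm from above. It rides down with the nut; the clamp bar's top stays 25 mm or more below it. The 11 mm stud stands up to 15 mm above the wings when the nut is down.
- lever (a joint): angle of the cam lever in rad: 0 open (leaning 0.4 rad past upright to the clamp's +x side), 2.05 at its stop, flat, pointing to -x (closed). Its axis is level, along the clamp's y. With the foot clear of the block it moves under about 1 N at its pad and stays where it is left; with the foot on the block it springs back when let go. Past 1.92 it is over centre and stays closed by itself.
- lever_pad (a point): centre of the lever's flat pad, 70 mm from its axis; the pad is 18 mm wide (along the clamp's y), 10 mm thick, 40 mm long along the lever, whose end is 90 mm from the axis. To close, push its +x face (the upper face once it lies over). Set rightly, resistance begins near 1.0 rad and the push then peaks at 5 to 12 N at the pad.
- lever_hinge (a point): the lever's axis, 113 mm above the bench; the post that carries it stands 20 mm to its -y side, as high as 127 mm. The cam lowers the foot by 8 mm x (0.342 + cos(1.92 - lever angle)), 10.7 mm in all.
- foot: round rubber foot, 28 mm across, on a spring (about 50 N per mm as a whole) under the middle of the clamp bar; origin at the centre of its underside. Nut and cam both lower it onto the block. If the nut is tightened while the lever stands part way, the lever is driven back towards open once the foot has met the block.
- spool_1: bystander: wooden thread spool, 42 mm across, 55 mm high, standing behind the clamp; origin under its centre
- tin_brown: bystander: flat round tin, 73 x 79 x 22 mm, lying behind the clamp; origin under its centre
- edge_roller: bystander: steel roller tool 27 mm across, 62 mm high, standing in front of the clamp; origin under its centre
- punch_1: bystander: steel punch 17 mm across, 52 mm high, standing in front of the clamp's nut end; origin under its centre

How it is judged:
On the way:
1. the lever, part way over, presses the foot on the block: it meets resistance (contact force between foot and anything else above 3 N and value of joint lever between 0.4 and 1.6 rad), for 0.04 s.
At the end, for the whole second after the job is handed in: the lever is closed to its stop (above 1.96 rad) and stays there by itself, and the foot presses on the block with 85 to 245 N, which is so if the resistance began between about 0.75 and 1.24 rad of the lever's 2.05 rad swing (value of joint lever above 1.96 rad and contact force between foot and anything else between 85 and 245 N); the robot touches nothing.
It fails at once if the block is crushed (foot force above 310 N) (contact force between foot and anything else above 310 N).
It fails at once if the lever is forced (more than 60 N on it) (contact force between lever and the fingers above 60 N or contact force between lever and the arm above 60 N).
It fails at once if a bystander is moved more than 30 mm (distance of any of spool_1, tin_brown, edge_roller, punch_1 from where it was at the start of the episode above 0.03 m).
It also fails if it takes over 72 s, if anything falls off the work surface, if the arm or the gripper's body presses on something with over 40 N, if the wrist force passes 120 N, or if a joint passes its speed limit or range.

### The arm

A 6-joint arm with a two-finger parallel gripper is mounted at the origin on a cart in front of the work surface, level with it; the furniture and walls round the work are solid. World frame = base frame: x ahead of the robot, y to its left, z up, the work surface at z = 0. Lengths are in m, angles in rad, forces in N, time in s.
With the tool pointing down it reaches from about 0.325 to 0.775 m from the base axis. Payload 5.5 kg.
Tool frame: the origin (TCP) lies at the very end of the fingers, on their centre line; the grasp point (between the pads) lies 19 mm behind it; z points along the fingers, y is the direction in which the jaws open and shut (so a half turn about z gives the same grasp; the last joint's range is limited). The gripper opens to 88 mm and grips with 3 to 60 N. Pads are 20 mm wide; open, the fingers measure 115 mm over their backs; the gripper's body (75 mm by 178 mm) begins 61 mm behind the grasp point.
Start: joints at [1.23, 0.091, 1.231, -0, 1.82, -0.057], TCP at [0.168, 0.576, 0.223] pointing down, gripper open.
Joint ranges: [-2.87, 2.87], [-0.86, 2.18], [0.17, 2.46], [-1.51, 4.65], [0.06, 2.69], [-2.65, 2.65]. Speed limits (rad/s): [2.57, 2.57, 3.01, 3.14, 3.14, 3.14].

### API

Orientations are given as a unit quaternion [w, x, y, z].
In Python, from bench import arm, optics, job_done, models gives the robot as it stands.
- The arm moves only by the tool move_arm, never from a script. Its argument "plan" is a list of rows, each a list of 3 entries, a list of its own where there are three numbers: the shift along the tool's x, y, z each as a share of 100 mm, from -1 to 1, then the turn about the tool's z as a share of 30 degrees, from -1 to 1, then the closure in counts, from 0 (fully open) to 255 (shut). In form: [[[x, y, z], roll, jaw], ...]. A call has 1 to 20 rows; each row is the pose to reach, as a shift and turn from the pose measured when the call began, along the tool's axes at that moment; what a row does not reach only later rows make up. A row lasts 1/8 s, in which the tool goes at most 62.5 mm and 10.7 degrees, less where a joint would pass 70% of its speed; a pose out of reach is approached as far as the arm can. A call with a number of a shift or a turn outside -1 to 1 is refused whole. A call with a gripper value outside its range is refused whole. The fingers move at their own pace and stop on an object; the grip force is fixed at half the most. Time passes only in rows, so rows that repeat a pose let the fingers close. It gives the time, the measured TCP pose, the force and the opening at its end, in the units of the state.
- arm.state(): the state, without advancing time (a new reading comes with each control period).
- optics.camera(name): name is "side" or "top"; returns a dict with "frame" (400x640x3 uint8, red, green, blue), "depth" (400x640 float32, m along the optical axis (not along the pixel's ray), 0 where there is no reading), "K" (3x3 intrinsics, pixels), "k1" (the pictures are not rectified: a ray, as slopes to the right and down, at radius r is drawn at 1 + k1 r^2 times it, then the intrinsics apply), "view" (4x4, takes a point from world to camera coordinates). Camera axes: x right, y up, looking along -z (the intrinsics and any distortion apply to the point x, -y, -z); pixel columns grow to the right and rows downward; lengths in m; the calibration is good to about 2 mm. A picture is of the moment at which its call begins.
- job_done(): hands the job in, once; it reports no verdict.
Trained networks look in the newest picture that a camera, given by its name, has taken for a name from the list of things; names that differ only in an ending like _2 or _b are one class to them, and where a whole thing is asked for, a point or a joint stands for the part that bears it (a point fixed in the world has none). Each returns a list of dicts, best first, with "score" (0 to 1); they miss things now and then, are a little off and sometimes report something else, mostly with a low value. They report only what shows in the picture. A call takes as long as a camera call.
- models.boxes_of(camera, thing): "bbox" ([left, top, right, bottom] in pixels, round what is visible of it).
- models.outline_of(camera, thing): "mask" (400x640 bool, what is visible of it) and "bbox" ([left, top, right, bottom] in pixels, round what is visible of it).
The state is a dict: "clock": time; "q": joint angles; "qd": joint speeds; "joint_torque": joint torques, N m; "tcp_pos": TCP position; "tcp_rot": TCP orientation; "contact_force": force on the tool from outside, world axes, zero at the start; "wrist_torque": the same for the moment, N m; "finger_gap": opening from 0.0 (shut) to 1.0 (fully open).
Only numpy, scipy, OpenCV 4.12 (cv2) and the standard library are available. Lean on these libraries where they do the work, as an engineer would, in place of code of your own. Each camera call takes 0.05 s, during which the arm holds its last target. There are 200 camera calls.

## Working session

There is one attempt and no reset: what is moved stays moved. The work goes in short steps, Python scripts to look and compute and a tool call to move; the robot and the scene stay as the last step left them, time stands still between calls to the robot, and variables do not carry over. Pictures are saved under pics/ and viewed, about 8 in all and at most 12, crops included, and the job is handed in when it is done.

Besides the shell and the picture viewer there is one more tool, called after "Request:" as a command line: name --argument value ..., lists and objects as JSON in quotes. move_arm: Moves the arm, as the interface text tells. Its arguments: {"type":"object","properties":{"plan":{"type":"array"}},"required":["plan"]}

```bash
mkdir -p pics
cat > h.py <<'E'
import numpy as np, cv2
from bench import arm, optics, models
def shot(n):
    return optics.camera(n)
def pix2world(c,u,v,d=None):
    K,k1=c["K"],c["k1"]; V=np.array(c["view"])
    u=np.atleast_1d(u).astype(float);v=np.atleast_1d(v).astype(float)
    if d is None: d=c["depth"][v.astype(int),u.astype(int)]
    x=(u-K[0][2])/K[0][0]; y=(v-K[1][2])/K[1][1]
    rd=np.hypot(x,y); r=rd.copy()
    for _ in range(20): r=rd/(1+k1*r*r)
    s=np.where(rd>0,r/np.maximum(rd,1e-9),1); x=x*s;y=y*s
    P=np.stack([x*d,-y*d,-d*np.ones_like(x),np.ones_like(x)])
    return (np.linalg.inv(V)@P)[:3].T
def world2pix(c,p):
    P=np.array(c["view"])@np.append(p,1); x=P[0]/-P[2]; y=-P[1]/-P[2]
    f=1+c["k1"]*(x*x+y*y); K=c["K"]
    return np.array([K[0][0]*x*f+K[0][2],K[1][1]*y*f+K[1][2]])
def cloud(c,m):
    v,u=np.nonzero(m&(c["depth"]>0)); return pix2world(c,u,v)
E
python3 - <<'E'
from h import *
print(arm.state())
for n in ("top","side"):
    c=shot(n); cv2.imwrite(f"pics/{n}0.png",c["frame"][:,:,::-1]); print(n,np.linalg.inv(c["view"])[:3].round(3).tolist())
    for t in ("jig","nut","lever","nut_grip","lever_pad","foot","spool_1","tin_brown","edge_roller","punch_1"):
        for o in models.outline_of(n,t)[:2]:
            P=cloud(c,o["mask"]); 
            print(t,round(o["score"],2),[int(b) for b in o["bbox"]],len(P),np.median(P,0).round(3) if len(P) else "",np.percentile(P,[3,97],axis=0).round(3).tolist() if len(P) else "")
E
```

```text
{'clock': 0.0, 'q': array([ 1.23030841e+00,  9.18603427e-02,  1.23184398e+00, -3.50432373e-05,
        1.81978967e+00, -5.67076008e-02]), 'qd': array([ 0.00047407, -0.00102677,  0.00043074,  0.00027331,  0.00091514,
        0.00156877]), 'joint_torque': array([-6.36934492e-04, -4.46447575e+01, -4.06445253e+01,  6.98199752e-02,
        2.91231042e-02, -1.51226232e-04]), 'tcp_pos': array([0.16791461, 0.57572923, 0.22152965]), 'tcp_rot': array([-1.70910667e-04,  1.41418725e-01,  9.89949413e-01, -9.35334345e-04]), 'contact_force': array([0.33269911, 0.04841439, 0.57712866]), 'wrist_torque': array([-0.00739835, -0.00068372,  0.01345189]), 'finger_gap': 1.0011502716356373}
top [[0.026, 0.997, -0.077, 0.477], [-1.0, 0.025, -0.009, -0.306], [-0.007, 0.077, 0.997, 0.968]]
jig 0.63 [273, 181, 369, 247] 3355 [ 0.506 -0.306  0.021] [[0.448, -0.414, 0.014], [0.568, -0.194, 0.142]]
lever 0.62 [345, 204, 360, 239] 315 [ 0.487 -0.372  0.136] [[0.457, -0.385, 0.02], [0.52, -0.357, 0.198]]
lever 0.59 [269, 186, 370, 244] 3317 [ 0.506 -0.306  0.021] [[0.449, -0.414, 0.014], [0.566, -0.194, 0.142]]
nut_
[... 1572 characters left out ...]
, -0.381, 0.101], [0.52, -0.356, 0.196]]
foot 0.48 [338, 224, 352, 230] 75 [ 0.504 -0.295  0.064] [[0.498, -0.307, 0.059], [0.512, -0.29, 0.069]]
spool_1 0.74 [283, 215, 302, 248] 655 [ 0.605 -0.303  0.039] [[0.591, -0.329, 0.004], [0.623, -0.294, 0.056]]
tin_brown 0.56 [291, 201, 325, 227] 336 [ 0.612 -0.396  0.021] [[0.583, -0.434, 0.003], [0.636, -0.365, 0.024]]
edge_roller 0.55 [375, 237, 393, 252] 235 [ 0.438 -0.28   0.061] [[0.426, -0.296, 0.044], [0.451, -0.272, 0.064]]
punch_1 0.75 [306, 206, 344, 232] 693 [ 0.524 -0.228  0.129] [[0.497, -0.242, 0.105], [0.552, -0.22, 0.139]]
punch_1 0.46 [374, 237, 392, 252] 198 [ 0.438 -0.279  0.06 ] [[0.427, -0.293, 0.048], [0.451, -0.272, 0.064]]
```

Run:
```python
from h import *
a=cv2.imread("pics/top0.png")[150:260,250:400]; b=cv2.imread("pics/side0.png")[120:310,270:410]
a=cv2.resize(a,None,fx=3,fy=3,interpolation=2); b=cv2.resize(b,None,fx=2.7,fy=2.7,interpolation=2)
H=max(a.shape[0],b.shape[0]); o=np.zeros((H,800,3),np.uint8)
b=b[:,:350];o[:a.shape[0],:a.shape[1]]=a;o[:b.shape[0],450:450+b.shape[1]]=b
cv2.imwrite("pics/c0.png",o)
c=shot("top")
def rect(P,z0,z1,xr,yr):
    m=(P[:,2]>z0)&(P[:,2]<z1)&(P[:,0]>xr[0])&(P[:,0]<xr[1])&(P[:,1]>yr[0])&(P[:,1]<yr[1])
    Q=P[m]; r=cv2.minAreaRect((Q[:,:2]*1000).astype(np.float32)); return len(Q),Q[:,2].mean().round(4),r
P=cloud(c,np.ones((400,640),bool))
print("base",rect(P,.012,.025,(.43,.575),(-.45,-.17)))
print("nut",rect(P,.125,.15,(.48,.57),(-.27,-.2)))
print("bar",rect(P,.088,.104,(.45,.57),(-.42,-.2)))
s=shot("side");S=cloud(s,np.ones((400,640),bool))
print("nutS",rect(S,.134,.15,(.48,.57),(-.27,-.2)))
for Q,n in((P,"t"),(S,"s")):
    m=(Q[:,2]>.11)&(Q[:,0]>.43)&(Q[:,0]<.57)&(Q[:,1]>-.42)&(Q[:,1]<-.33); Q=Q[m]
    for z in np.arange(.11,.21,.01):
        q=Q[abs(Q[:,2]-z)<.005]
        if len(q): print(n,z.round(3),len(q),q.min(0).round(3)[:2],q.max(0).round(3)[:2])
```

```text
base (1914, np.float64(0.0181), ((515.254638671875, -305.1656494140625), (248.41659545898438, 141.2061767578125), 84.1743392944336))
nut (208, np.float64(0.1366), ((524.6975708007812, -236.7838592529297), (18.990842819213867, 63.403141021728516), 65.82889556884766))
bar (588, np.float64(0.0955), ((507.48138427734375, -307.00567626953125), (176.25962829589844, 46.90545654296875), 76.1410903930664))
nutS (271, np.float64(0.1375), ((526.2621459960938, -235.6762237548828), (21.65665054321289, 62.81142807006836), 63.204105377197266))
t 0.11 11 [ 0.468 -0.406] [ 0.503 -0.358]
t 0.12 99 [ 0.455 -0.408] [ 0.503 -0.357]
t 0.13 73 [ 0.457 -0.403] [ 0.499 -0.357]
t 0.14 99 [ 0.464 -0.379] [ 0.501 -0.358]
t 0.15 10 [ 0.498 -0.379] [ 0.505 -0.37 ]
t 0.16 7 [ 0.502 -0.378] [ 0.505 -0.372]
t 0.17 14 [ 0.504 -0.384] [ 0.513 -0.368]
t 0.18 17 [ 0.506 -0.385] [ 0.517 -0.37 ]
t 0.19 16 [ 0.51  -0.384] [ 0.525 -0.371]
t 0.2 34 [ 0.514 -0.388] [ 0.525 -0.371]
s 0.11 63 [ 0.457 -0.371] [ 0.506 -0.355]
s 0.12 147 [ 0.456 -0.405] [ 0.504 -0.353]
s 0.13 160 [ 0.457 -0.402] [ 0.505 -0.355]
s 0.14 138 [ 0.461 -0.378] [ 0.508 -0.355]
s 0.15 36 [ 0.499 -0.376] [ 0.513 -0.368]
s 0.16 35 [ 0.502 -0.379] [ 0.516 -0.369]
s 0.17 45 [ 0.505 -0.385] [ 0.518 -0.365]
s 0.18 52 [ 0.508 -0.384] [ 0.522 -0.367]
s 0.19 52 [ 0.511 -0.384] [ 0.526 -0.368]
s 0.2 30 [ 0.516 -0.387] [ 0.525 -0.367]
```

View pics/c0.png

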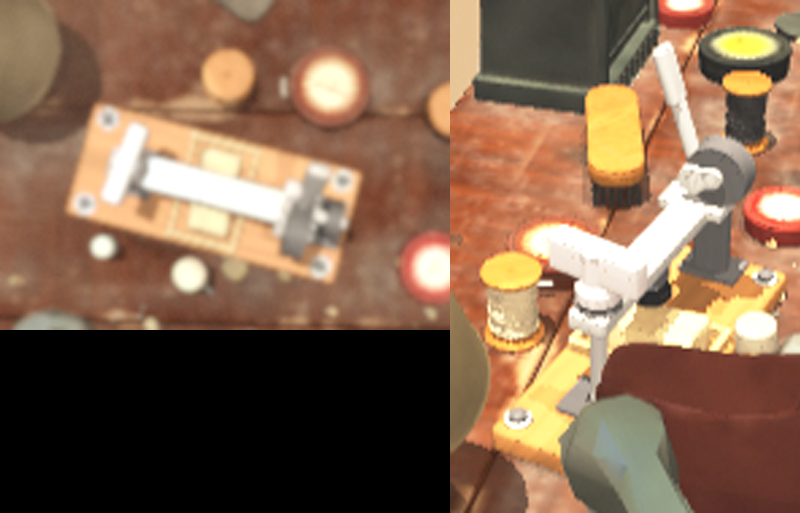

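The top view shows the clamp at yaw of about -14°, with the nut at crop (125,162) at the left end and the lever at (312,205) at the right end. The side view shows the lever leaning away from the robot. Next I check the path for obstacles and refine the jig frame.

Run:
```python
from h import *
c=shot("top");P=cloud(c,np.ones((400,640),bool))
s=shot("side");P=np.vstack([P,cloud(s,np.ones((400,640),bool))])
A=np.array([.168,.576]);B=np.array([.559,-.389])
t=((P[:,:2]-A)@(B-A))/((B-A)@(B-A)); d=np.linalg.norm(P[:,:2]-A-t[:,None]*(B-A),axis=1)
for k in np.arange(0,1.3,.1):
    m=(abs(t-k)<.05)&(d<.13); print(round(k,1),m.sum(),P[m,2].max().round(3) if m.any() else "")
# base corners in full px
cs=np.array([[97,104],[360,170],[333,282],[67,213]])/3+[250,150]
K=c["K"]
def onz(u,v,z):
    lo=pix2world(c,[u],[v],.5)[0];hi=pix2world(c,[u],[v],1.)[0]; return lo+(hi-lo)*(z-lo[2])/(hi[2]-lo[2])
W=np.array([onz(u,v,.018)[:2] for u,v in cs]);print(W.round(4).tolist(),W.mean(0).round(4))
l1=W[0]-W[1];l2=W[3]-W[2];print(np.degrees(np.arctan2([l1[1],l2[1]],[l1[0],l2[0]])),np.linalg.norm(l1),np.linalg.norm(l2))
```

```text
0.0 3065 -0.058
0.1 527 -0.12
0.2 65 0.003
0.3 1940 0.264
0.4 4204 0.264
0.5 9653 0.265
0.6 16782 0.264
0.7 17717 0.29
0.8 8919 0.216
0.9 7980 0.141
1.0 6461 0.201
1.1 6152 0.041
1.2 6803 0.237
[[0.5814, -0.2025], [0.5297, -0.4324], [0.4326, -0.4107], [0.486, -0.1797]] [ 0.5074 -0.3063]
[77.30855751 76.99578747] 0.23555881257429764 0.23703058173804217
```

Run:
```python
from h import *
for n in("top","side"):
    c=shot(n);P=pix2world(c,*[a.ravel() for a in np.meshgrid(np.arange(640),np.arange(400))]).reshape(400,640,3)
    m=((P[...,2]>.12)&(c["depth"]>0)&(P[...,0]>.0)&(P[...,0]<.9)&(abs(P[...,1])<.8)).astype(np.uint8)
    k,L,st,_=cv2.connectedComponentsWithStats(m)
    for i in range(1,k):
        if st[i,4]>60: q=P[L==i]; print(n,st[i].tolist(),q.min(0).round(2),q.max(0).round(2))
a=cv2.imread("pics/top0.png");b=cv2.imread("pics/side0.png");cv2.imwrite("pics/full.png",cv2.resize(np.vstack([a[:,:],b]),None,fx=.75,fy=.75))
```

```text
top [461, 98, 102, 75, 6118] [ 0.61 -0.8   0.12] [ 0.75 -0.62  0.24]
top [0, 130, 270, 58, 5648] [ 0.56 -0.18  0.12] [0.67 0.3  0.36]
top [284, 191, 16, 27, 212] [ 0.49 -0.25  0.12] [ 0.55 -0.22  0.14]
top [343, 204, 18, 33, 287] [ 0.46 -0.39  0.12] [ 0.52 -0.36  0.2 ]
top [202, 221, 55, 126, 4298] [ 0.22 -0.17  0.12] [ 0.48 -0.04  0.29]
top [32, 230, 167, 97, 4709] [ 0.26 -0.03  0.12] [0.46 0.31 0.26]
top [254, 253, 24, 14, 220] [ 0.38 -0.21  0.12] [ 0.41 -0.15  0.13]
top [162, 391, 43, 9, 282] [ 0.08 -0.05  0.12] [0.1  0.03 0.17]
side [274, 45, 74, 73, 4280] [ 0.62 -0.8   0.12] [ 0.75 -0.61  0.24]
side [0, 137, 282, 193, 11865] [ 0.56 -0.16  0.12] [0.66 0.23 0.36]
side [345, 136, 38, 53, 626] [ 0.46 -0.41  0.12] [ 0.53 -0.35  0.2 ]
side [310, 162, 238, 238, 25435] [ 0.21 -0.21  0.12] [0.48 0.16 0.29]
side [306, 204, 38, 25, 552] [ 0.49 -0.25  0.12] [ 0.56 -0.22  0.14]
```

View pics/full.png

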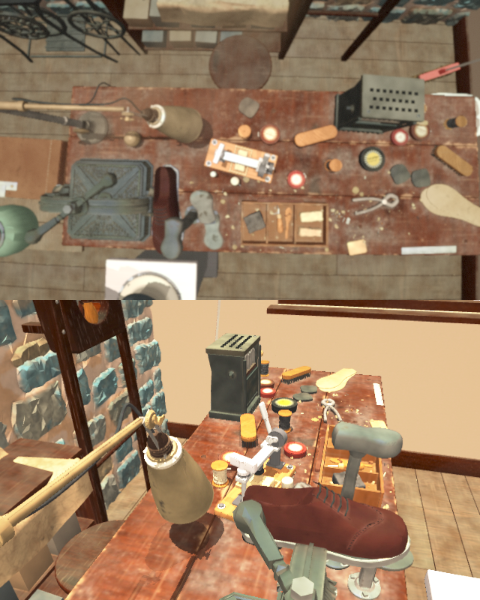

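Run:
```python
from h import *
P=np.vstack([cloud(c,np.ones((400,640),bool)) for c in (shot("top"),shot("side"))])
for nm,C in(("nut",[.5234,-.238]),("lev+x",[.555,-.389])):
    d=np.linalg.norm(P[:,:2]-C,axis=1); az=np.degrees(np.arctan2(P[:,1]-C[1],P[:,0]-C[0]))
    for a in range(-180,180,30):
        m=(abs((az-a+180)%360-180)<15)&(P[:,2]>.13)&(d>.045)&(d<.2)
        if m.sum()>3:
            print(nm,a,m.sum(),"min d",d[m].min().round(3),[(r,P[m&(d<r+.02)&(d>=r),2].max().round(3),P[m&(d<r+.02)&(d>=r),2].min().round(3)) for r in np.arange(.04,.2,.02).round(2) if (m&(d<r+.02)&(d>=r)).any()])
```

```text
nut -120 244 min d 0.127 [(np.float64(0.12), np.float64(0.141), np.float64(0.13)), (np.float64(0.14), np.float64(0.141), np.float64(0.13))]
nut -90 451 min d 0.126 [(np.float64(0.12), np.float64(0.2), np.float64(0.13)), (np.float64(0.14), np.float64(0.2), np.float64(0.13))]
nut 30 528 min d 0.096 [(np.float64(0.08), np.float64(0.138), np.float64(0.13)), (np.float64(0.1), np.float64(0.17), np.float64(0.13)), (np.float64(0.12), np.float64(0.192), np.float64(0.13)), (np.float64(0.14), np.float64(0.201), np.float64(0.13)), (np.float64(0.16), np.float64(0.203), np.float64(0.132)), (np.float64(0.18), np.float64(0.196), np.float64(0.15))]
nut 60 5782 min d 0.093 [(np.float64(0.08), np.float64(0.145), np.float64(0.131)), (np.float64(0.1), np.float64(0.183), np.float64(0.13)), (np.float64(0.12), np.float64(0.217), np.float64(0.13)), (np.float64(0.14), np.float64(0.254), np.float64(0.13)), (np.float64(0.16), np.float64(0.267), np.float64(0.13)), (np.float64(0.18), np.float64(0.295), np.float64(0.13))]
nut 90 23 min d 0.16 [(np.float64(0.16), np.float64(0.18), np.float64(0.169)), (np.float64(0.
[... 531 characters left out ...]
t64(0.04), np.float64(0.186), np.float64(0.139)), (np.float64(0.06), np.float64(0.141), np.float64(0.13)), (np.float64(0.08), np.float64(0.141), np.float64(0.13))]
lev+x 90 392 min d 0.136 [(np.float64(0.12), np.float64(0.139), np.float64(0.131)), (np.float64(0.14), np.float64(0.141), np.float64(0.13)), (np.float64(0.16), np.float64(0.14), np.float64(0.13))]
lev+x 120 167 min d 0.155 [(np.float64(0.14), np.float64(0.139), np.float64(0.131)), (np.float64(0.16), np.float64(0.141), np.float64(0.13))]
lev+x 150 357 min d 0.045 [(np.float64(0.04), np.float64(0.185), np.float64(0.13)), (np.float64(0.06), np.float64(0.141), np.float64(0.13)), (np.float64(0.08), np.float64(0.141), np.float64(0.13))]
```

Request:
move_arm --plan '[[[-0.6,-0.8,-1],0,255],[[-0.6,-0.8,-1],0,255],[[-0.6,-0.8,-1],0,255]]'

```text
clock: 1.88
tcp_pos: [0.2041, 0.4814, 0.3273]
tcp_rot: [0.001, 0.142, 0.99, 0.003]
contact_force: [0.2, -0.1, -0.3]
finger_gap: 0.695
```

Request:
move_arm --plan '[[[-0.78,-1,-0.6],0,255],[[-0.78,-1,-0.6],0,255],[[-0.78,-1,-0.6],0,255]]'

```text
clock: 2.25
tcp_pos: [0.2513, 0.3618, 0.3884]
tcp_rot: [0.002, 0.143, 0.99, 0.005]
contact_force: [-0.3, 0.5, 0.9]
finger_gap: 0.356
```

Request:
move_arm --plan '[[[-0.78,-1,0],0,255],[[-0.78,-1,0],0,255],[[-0.78,-1,0],0,255]]'

```text
clock: 2.62
tcp_pos: [0.2991, 0.2419, 0.3867]
tcp_rot: [0.002, 0.146, 0.989, 0.004]
contact_force: [0.1, 0.9, 0.0]
finger_gap: 0.025
```

Request:
move_arm --plan '[[[-0.78,-1,0],0,255],[[-0.78,-1,0],0,255],[[-0.78,-1,0],0,255]]'

```text
clock: 3.0
tcp_pos: [0.3464, 0.122, 0.3843]
tcp_rot: [0.001, 0.149, 0.989, 0.004]
contact_force: [-0.9, 1.1, -0.7]
finger_gap: 0.008
```

Request:
move_arm --plan '[[[-0.78,-1,0],0,255],[[-0.78,-1,0],0,255],[[-0.78,-1,0],0,255]]'

```text
clock: 3.38
tcp_pos: [0.3929, 0.0025, 0.3813]
tcp_rot: [-0.001, 0.151, 0.989, 0.004]
contact_force: [-1.2, 1.4, -0.4]
finger_gap: 0.006
```

Request:
move_arm --plan '[[[-0.8,-1,0],0,255],[[-0.8,-1,0],0,255],[[-0.8,-1,0],0,255]]'

```text
clock: 3.75
tcp_pos: [0.4413, -0.1169, 0.3776]
tcp_rot: [-0.004, 0.151, 0.989, 0.005]
contact_force: [-0.1, 0.4, 0.3]
finger_gap: 0.004
```

Request:
move_arm --plan '[[[-0.9,-1,0],0,255],[[-0.9,-1,0],0,255],[[-0.9,-1,0],0,255]]'

```text
clock: 4.12
tcp_pos: [0.4996, -0.2387, 0.3727]
tcp_rot: [-0.006, 0.151, 0.989, 0.006]
contact_force: [0.2, 0.4, -0.6]
finger_gap: 0.007
```

Request:
move_arm --plan '[[[-0.9,-1,0],-0.15,255],[[-0.9,-1,0],-0.15,255],[[-0.9,-1,0.2],-0.15,255]]'

```text
clock: 4.5
tcp_pos: [0.5592, -0.361, 0.3465]
tcp_rot: [-0.007, 0.111, 0.994, 0.008]
contact_force: [0.1, 1.1, -0.8]
finger_gap: 0.002
```

Request:
move_arm --plan '[[[-0.06,-0.28,0.9],0,255],[[-0.06,-0.28,0.9],0,255],[[-0.06,-0.28,0.9],0,255]]'

```text
clock: 4.88
tcp_pos: [0.5584, -0.3846, 0.2524]
tcp_rot: [-0.01, 0.11, 0.994, 0.01]
contact_force: [0.3, 0.4, -0.3]
finger_gap: 0.003
```

```bash
cat >> h.py <<'E'
YAW=np.radians(76.9); CY=np.array([np.cos(YAW),np.sin(YAW)]); CX=np.array([CY[1],-CY[0]]); C0=np.array([.5074,-.3063])
def jig(P): return np.c_[(P[:,:2]-C0)@CX,(P[:,:2]-C0)@CY,P[:,2]]*1000
def tool():
    s=arm.state(); w,x,y,z=s["tcp_rot"]; p=jig(s["tcp_pos"][None])[0]
    print("t",round(s["clock"],2),"tcp jig",p.round(1),"yawy",np.degrees(np.arctan2(w*z*2+2*x*y if 0 else 1-2*(x*x+z*z),2*(x*y-w*z))).round(1),"q6",s["q"][5].round(2),"F",s["contact_force"].round(1),"gap",s["finger_gap"].round(3))
def lever(show=False):
    for n in("top","side"):
        c=shot(n); J=jig(cloud(c,np.ones((400,640),bool)))
        m=(abs(J[:,1]+70)<11)&(J[:,2]>95)&(J[:,2]<215)&(abs(J[:,0])<110); d=np.hypot(J[:,0],J[:,2]-113)
        Q=J[m&(d>45)&(d<93)]
        th=np.arctan2(-Q[:,0],Q[:,2]-113)+.4
        print("lever",n,len(Q),"med",np.median(th).round(2) if len(Q) else "",np.percentile(th,[10,90]).round(2) if len(Q) else "")
E
python3 -c "
from h import *
tool();lever()"
```

```text
Traceback (most recent call last):
  File "h.py", line 25, in tool
    print("t",round(s["clock"],2),"tcp jig",p.round(1),"yawy",np.degrees(np.arctan2(w*z*2+2*x*y if 0 else 1-2*(x*x+z*z),2*(x*y-w*z))).round(1),"q6",s["q"][5].round(2),"F",s["contact_force"].round(1),"gap",s["finger_gap"].round(3))
                                                                                                                                                                                                             ^^^^^^^^^^^^^^^^^^^^^
AttributeError: 'float' object has no attribute 'round'
```

```bash
sed -i 's/s\["finger_gap"\].round(3)/round(s["finger_gap"],3)/; s/w\*z\*2+2\*x\*y if 0 else //' h.py
python3 -c "
from h import *
tool();lever()"
```

```text
t 4.88 tcp jig [ 67.4 -64.7 252.4] yawy 77.4 q6 -2.0 F [ 0.3  0.4 -0.3] gap 0.003
lever top 87 med 0.12 [0.06 0.15]
lever side 186 med 0.1 [0.02 0.13]
```

Request:
move_arm --plan '[[[-0.02,-0.05,0.82],0,255],[[-0.02,-0.05,0.82],0,255],[[-0.02,-0.05,0.82],0,255]]'

```text
clock: 5.35
tcp_pos: [0.5592, -0.3889, 0.1772]
tcp_rot: [-0.007, 0.11, 0.994, 0.007]
contact_force: [0.5, -0.1, 0.5]
finger_gap: 0.002
```

Request:
move_arm --plan '[[[0.3,0,0],0,255],[[0.45,0,0],0,255],[[0.55,0,0],0,255],[[0.65,0,0],0,255],[[0.75,0,0],0,255],[[0.85,0,0],0,255],[[0.9,0,0],0,255],[[0.9,0,0],0,255]]'

```text
clock: 6.35
tcp_pos: [0.4707, -0.3691, 0.1783]
tcp_rot: [-0.007, 0.11, 0.994, 0.008]
contact_force: [-0.3, -0.5, -1.1]
finger_gap: 0.003
```

```bash
python3 -c "
from h import *
tool();lever()"
```

```text
t 6.35 tcp jig [-21.5 -69.5 178.3] yawy 77.4 q6 -2.07 F [-0.3 -0.5 -1.1] gap 0.003
lever top 0 med  
lever side 312 med 0.78 [0.56 0.96]
```

Request:
move_arm --plan '[[[0.08,0,0.03],0,255],[[0.16,0,0.06],0,255],[[0.16,0,0.06],0,255]]'

```text
clock: 6.82
tcp_pos: [0.4546, -0.3654, 0.1722]
tcp_rot: [-0.007, 0.11, 0.994, 0.008]
contact_force: [-0.4, -0.2, 0.7]
finger_gap: 0.01
```

Request:
move_arm --plan '[[[-0.3,0,-0.3],0,0],[[-0.4,0.2,-1],0,0],[[-0.4,0.2,-1],0,0]]'

```text
clock: 7.2
tcp_pos: [0.5006, -0.3562, 0.2772]
tcp_rot: [-0.004, 0.109, 0.994, 0.006]
contact_force: [0.1, -0.2, 0.5]
finger_gap: 0.306
```

```bash
python3 -c "
from h import *
tool();lever()
c=shot('side');cv2.imwrite('pics/s1.png',cv2.resize(c['frame'][100:300,260:460,::-1],None,fx=3,fy=3,interpolation=2))"
```

```text
t 7.2 tcp jig [  4.7 -50.2 277.2] yawy 77.4 q6 -2.03 F [ 0.1 -0.2  0.5] gap 0.306
lever top 117 med 1.11 [1.08 1.15]
lever side 119 med 1.12 [1.07 1.2 ]
```

View pics/s1.png

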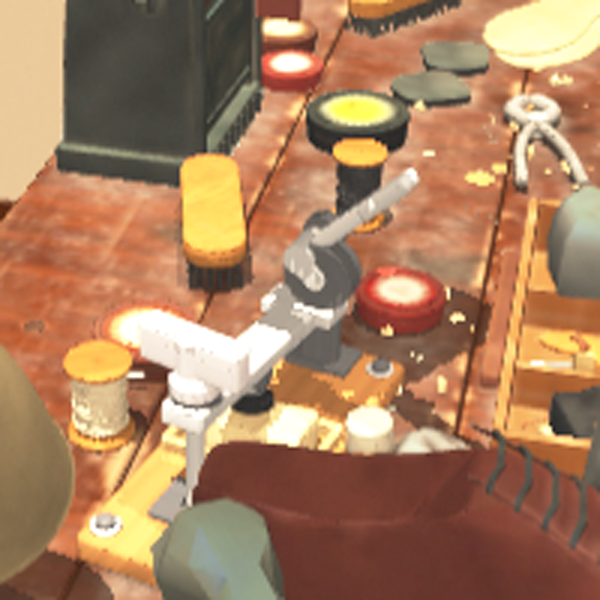

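Request:
move_arm --plan '[[[0.02,0.6,0],0.2,0],[[0.03,0.95,0],0.38,0],[[0.03,0.95,0],0.38,0],[[0.03,0.95,0],0.38,0]]'

```text
clock: 7.85
tcp_pos: [0.5164, -0.2637, 0.2713]
tcp_rot: [-0.009, 0.208, 0.978, 0.007]
contact_force: [0.1, -0.0, -0.9]
finger_gap: 0.899
```

```bash
python3 -c "
from h import *
tool()"
```

```text
t 7.85 tcp jig [ -0.9  43.6 271.3] yawy 66.0 q6 -1.68 F [ 0.1 -0.  -0.9] gap 0.899
```

Request:
move_arm --plan '[[[0.04,0.27,0],0,0],[[0.04,0.27,0.4],0,0],[[0.04,0.27,0.9],0,0],[[0.04,0.27,0.9],0,0]]'

```text
clock: 8.35
tcp_pos: [0.5195, -0.2358, 0.1755]
tcp_rot: [-0.015, 0.208, 0.978, 0.008]
contact_force: [0.3, 0.3, -0.0]
finger_gap: 0.998
```

```bash
python3 -c "
from h import *
tool()"
```

```text
t 8.35 tcp jig [ -4.2  71.4 175.5] yawy 65.9 q6 -1.64 F [ 0.3  0.3 -0. ] gap 0.998
```

Request:
move_arm --plan '[[[-0.045,0.01,0.3],0,0],[[-0.045,0.01,0.66],0,0],[[-0.045,0.01,0.66],0,0],[[-0.045,0.01,0.66],0,0]]'

```text
clock: 8.85
tcp_pos: [0.5233, -0.2363, 0.1125]
tcp_rot: [-0.013, 0.209, 0.978, 0.008]
contact_force: [0.3, -0.3, 0.7]
finger_gap: 0.998
```

Request:
move_arm --plan '[[[0,0,0],0,255],[[0,0,0],0,255],[[0,0,0],0,255],[[0,0,0],0,255],[[0,0,0],0,255],[[0,0,0],0,255],[[0,0,0],0,255],[[0,0,0],0,255]]'

```text
clock: 9.85
tcp_pos: [0.5235, -0.2358, 0.1122]
tcp_rot: [-0.013, 0.208, 0.978, 0.008]
contact_force: [1.0, 2.3, -0.6]
finger_gap: 0.224
```

```bash
python3 -c "
from h import *
tool();print(arm.state()['wrist_torque'].round(2));lever()
c=shot('side');cv2.imwrite('pics/s2.png',cv2.resize(c['frame'][100:300,260:460,::-1],None,fx=3,fy=3,interpolation=2))"
```

```text
t 9.85 tcp jig [ -0.3  72.3 112.2] yawy 65.9 q6 -1.64 F [ 1.   2.3 -0.6] gap 0.224
[ 0.35 -0.21 -0.03]
lever top 130 med 1.11 [1.08 1.16]
lever side 127 med 1.13 [1.07 1.2 ]
```

View pics/s2.png

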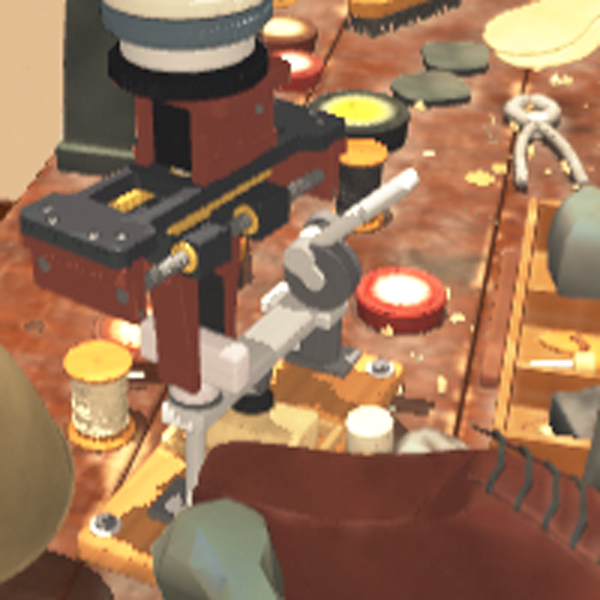

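Request:
move_arm --plan '[[[0,0,0.006],0.33,255],[[0,0,0.012],0.67,255],[[0,0,0.019],1,255],[[0,0,0.019],1,255]]'

```text
clock: 10.5
tcp_pos: [0.5241, -0.235, 0.1107]
tcp_rot: [-0.014, 0.454, 0.891, 0.005]
contact_force: [2.8, 4.8, 0.4]
finger_gap: 0.212
```

```bash
python3 -c "
from h import *
tool();print(arm.state()['wrist_torque'].round(2));lever()"
```

```text
t 10.5 tcp jig [1.000e-01 7.330e+01 1.107e+02] yawy 36.0 q6 -1.11 F [2.8 4.8 0.4] gap 0.212
[ 0.78 -0.53  0.09]
lever top 130 med 1.11 [1.07 1.16]
lever side 89 med 1.15 [1.09 1.21]
```

Request:
move_arm --plan '[[[0,0,0.006],0.33,255],[[0,0,0.012],0.67,255],[[0,0,0.019],1,255],[[0,0,0.019],1,255]]'

```text
clock: 11.1
tcp_pos: [0.5251, -0.2345, 0.1089]
tcp_rot: [-0.015, 0.668, 0.744, 0.002]
contact_force: [4.0, 2.9, -1.8]
finger_gap: 0.221
```

```bash
python3 -c "
from h import *
tool();print(arm.state()['wrist_torque'].round(2));lever()"
```

```text
t 11.1 tcp jig [  0.9  74.  108.9] yawy 6.2 q6 -0.59 F [ 4.   2.9 -1.8] gap 0.221
[ 0.47 -1.    0.05]
lever top 131 med 1.11 [1.08 1.16]
lever side 96 med 1.15 [1.09 1.2 ]
```

Request:
move_arm --plan '[[[0,0,0.006],0.33,255],[[0,0,0.012],0.67,255],[[0,0,0.019],1,255],[[0,0,0.019],1,255]]'

```text
clock: 11.7
tcp_pos: [0.5262, -0.2346, 0.1071]
tcp_rot: [-0.014, 0.837, 0.548, -0.0]
contact_force: [5.7, 2.0, -2.8]
finger_gap: 0.223
```

```bash
python3 -c "
from h import *
tool();print(arm.state()['wrist_torque'].round(2));lever()"
```

```text
t 11.7 tcp jig [  2.   74.1 107.1] yawy -23.6 q6 -0.07 F [ 5.7  2.  -2.8] gap 0.223
[-0.02 -1.34  0.07]
lever top 129 med 1.11 [1.07 1.16]
lever side 92 med 1.14 [1.09 1.2 ]
```

Request:
move_arm --plan '[[[0,0,0.006],0.33,255],[[0,0,0.012],0.67,255],[[0,0,0.019],1,255],[[0,0,0.019],1,255]]'

```text
clock: 12.3
tcp_pos: [0.5271, -0.2353, 0.1052]
tcp_rot: [-0.012, 0.949, 0.315, -0.003]
contact_force: [6.0, 0.0, -3.9]
finger_gap: 0.215
```

```bash
python3 -c "
from h import *
tool();print(arm.state()['wrist_torque'].round(2));lever()
c=shot('side');cv2.imwrite('pics/s3.png',cv2.resize(c['frame'][150:300,270:420,::-1],None,fx=4,fy=4,interpolation=2))"
```

```text
t 12.3 tcp jig [  3.1  73.6 105.2] yawy -53.3 q6 0.44 F [ 6.   0.  -3.9] gap 0.215
[-0.39 -1.2   0.06]
lever top 131 med 1.11 [1.07 1.16]
lever side 118 med 1.12 [1.07 1.2 ]
```

View pics/s3.png

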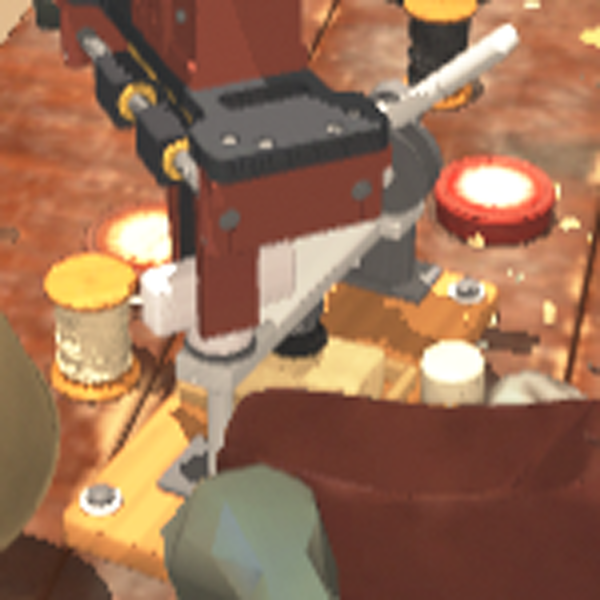

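The nut turns with the gripper (wings visible at crop (165,295)), and the foot at (300,345) is now close to the block. Continuing.

Request:
move_arm --plan '[[[0,0,0.006],0.33,255],[[0,0,0.012],0.67,255],[[0,0,0.017],0.9,255],[[0,0,0.017],0.9,255]]'

```text
clock: 12.95
tcp_pos: [0.5275, -0.2362, 0.1036]
tcp_rot: [-0.01, 0.996, 0.088, -0.005]
contact_force: [5.2, -2.4, -2.9]
finger_gap: 0.216
```

```bash
python3 -c "
from h import *
tool();print(arm.state()['wrist_torque'].round(2));lever()"
```

```text
t 12.95 tcp jig [  3.7  72.9 103.6] yawy -79.9 q6 0.91 F [ 5.2 -2.4 -2.9] gap 0.216
[-0.78 -0.88  0.1 ]
lever top 130 med 1.11 [1.07 1.16]
lever side 122 med 1.13 [1.07 1.2 ]
```

Request:
move_arm --plan '[[[0,0,0.006],0.33,255],[[0,0,0.012],0.67,255],[[0,0,0.017],0.9,255],[[0,0,0.017],0.9,255]]'

```text
clock: 13.55
tcp_pos: [0.5274, -0.2371, 0.102]
tcp_rot: [-0.008, 0.99, -0.144, -0.007]
contact_force: [3.7, -3.6, -2.3]
finger_gap: 0.213
```

```bash
python3 -c "
from h import *
tool();print(arm.state()['wrist_torque'].round(2));lever()"
```

```text
t 13.55 tcp jig [  3.8  71.9 102. ] yawy -106.6 q6 1.37 F [ 3.7 -3.6 -2.3] gap 0.213
[-0.97 -0.36  0.09]
lever top 128 med 1.11 [1.07 1.15]
lever side 116 med 1.13 [1.07 1.2 ]
```

Request:
move_arm --plan '[[[0,0,0.006],0.33,255],[[0,0,0.012],0.67,255],[[0,0,0.017],0.9,255],[[0,0,0.017],0.9,255]]'

```text
clock: 14.15
tcp_pos: [0.5269, -0.2379, 0.1004]
tcp_rot: [-0.005, 0.93, -0.369, -0.009]
contact_force: [1.0, -5.4, -1.5]
finger_gap: 0.215
```

```bash
python3 -c "
from h import *
tool();print(arm.state()['wrist_torque'].round(2));lever()"
```

```text
t 14.15 tcp jig [  3.5  71.  100.4] yawy -133.3 q6 1.84 F [ 1.  -5.4 -1.5] gap 0.215
[-1.03 -0.12  0.06]
lever top 129 med 1.11 [1.07 1.16]
lever side 113 med 1.13 [1.07 1.2 ]
```

Request:
move_arm --plan '[[[0,0,0.006],0.33,255],[[0,0,0.012],0.67,255],[[0,0,0.017],0.9,255],[[0,0,0.017],0.9,255]]'

```text
clock: 14.75
tcp_pos: [0.5262, -0.2384, 0.0988]
tcp_rot: [-0.002, 0.82, -0.573, -0.01]
contact_force: [-2.7, -5.1, 0.0]
finger_gap: 0.216
```

```bash
python3 -c "
from h import *
tool();print(arm.state()['wrist_torque'].round(2));lever()
c=shot('side');cv2.imwrite('pics/s4.png',cv2.resize(c['frame'][150:300,270:420,::-1],None,fx=4,fy=4,interpolation=2))"
```

```text
t 14.75 tcp jig [ 2.9 70.4 98.8] yawy -159.9 q6 2.3 F [-2.7 -5.1  0. ] gap 0.216
[-0.8   0.3   0.14]
lever top 127 med 1.09 [1.05 1.14]
lever side 72 med 1.12 [1.07 1.18]
```

View pics/s4.png

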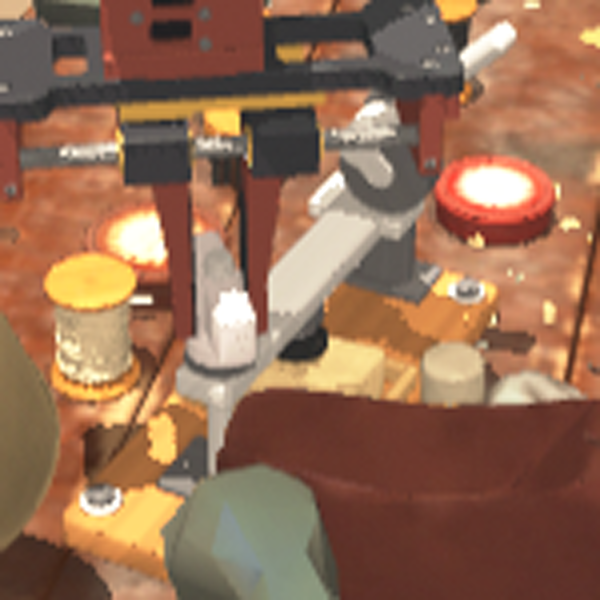

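The lever has just begun to be driven back (1.11 → 1.09), so the foot has met the block. A little more.

Request:
move_arm --plan '[[[0,0,0.006],0.3,255],[[0,0,0.01],0.55,255],[[0,0,0.01],0.55,255]]'

```text
clock: 15.28
tcp_pos: [0.5256, -0.2386, 0.0978]
tcp_rot: [-0.0, 0.731, -0.682, -0.011]
contact_force: [-3.1, -3.4, 0.0]
finger_gap: 0.22
```

```bash
python3 -c "
from h import *
tool();print(arm.state()['wrist_torque'].round(2));lever()"
```

```text
t 15.28 tcp jig [ 2.4 70.1 97.8] yawy -176.1 q6 2.58 F [-3.1 -3.4  0. ] gap 0.22
[-0.63  0.21  0.21]
lever top 122 med 1.01 [0.98 1.06]
lever side 66 med 1.06 [1.   1.11]
```

Request:
move_arm --plan '[[[0,0,0],0,100],[[0,0,0],0,100],[[0,0,0],0,100],[[0,0,0],0,100],[[0,0,0],0,100],[[0,0,-0.3],0,100],[[0,0,-0.7],0,100],[[0,0,-1],0,100],[[0,0,-1],-0.5,100]]'

```text
clock: 16.5
tcp_pos: [0.5283, -0.2406, 0.2016]
tcp_rot: [-0.002, 0.793, -0.609, -0.008]
contact_force: [-1.0, -0.3, -0.7]
finger_gap: 0.605
```

Request:
move_arm --plan '[[[0,0,-0.5],-0.35,255],[[0,0,-0.5],-0.7,255],[[0,0,-0.5],-1,255],[[0,0,-0.5],-1,255]]'

```text
clock: 17.0
tcp_pos: [0.5288, -0.2413, 0.2517]
tcp_rot: [-0.004, 0.923, -0.384, -0.007]
contact_force: [0.1, -0.8, -1.0]
finger_gap: 0.193
```

Request:
move_arm --plan '[[[0,0,0],-0.35,255],[[0,0,0],-0.7,255],[[0,0,0],-1,255],[[0,0,0],-1,255]]'

```text
clock: 17.5
tcp_pos: [0.5288, -0.2412, 0.2515]
tcp_rot: [-0.006, 0.991, -0.134, -0.006]
contact_force: [-0.5, 0.2, 0.6]
finger_gap: 0.005
```

```bash
python3 -c "
from h import *
tool();lever()"
```

```text
t 17.5 tcp jig [  6.   68.2 251.5] yawy -105.4 q6 1.35 F [-0.5  0.2  0.6] gap 0.005
lever top 123 med 1.01 [0.98 1.06]
lever side 115 med 1.04 [0.98 1.11]
```

Request:
move_arm --plan '[[[0,0.5,0],-0.05,255],[[0,1,0],-0.05,255],[[0,1,0],-0.05,255]]'

```text
clock: 17.98
tcp_pos: [0.5008, -0.3403, 0.2497]
tcp_rot: [-0.006, 0.992, -0.125, -0.006]
contact_force: [-0.5, 0.2, -0.6]
finger_gap: 0.007
```

Request:
move_arm --plan '[[[0,0.38,0],0,255],[[0,0.38,0.3],0,255],[[0,0.38,0.5],0,255],[[0,0.38,0.5],0,255]]'

```text
clock: 18.48
tcp_pos: [0.4905, -0.3751, 0.1972]
tcp_rot: [-0.007, 0.992, -0.126, -0.008]
contact_force: [0.9, 0.1, 0.4]
finger_gap: 0.008
```

```bash
python3 -c "
from h import *
tool();lever()"
```

```text
t 18.48 tcp jig [ -0.8 -70.9 197.2] yawy -104.5 q6 1.11 F [0.9 0.1 0.4] gap 0.008
lever top 95 med 1.02 [0.99 1.07]
lever side 156 med 1.01 [0.39 1.1 ]
```

Request:
move_arm --plan '[[[-0.15,-0.02,0.15],0,255],[[-0.25,-0.02,0.22],0,255],[[-0.31,-0.02,0.26],0,255],[[-0.37,-0.02,0.3],0,255],[[-0.37,-0.02,0.3],0,255]]'

```text
clock: 19.2
tcp_pos: [0.4563, -0.3645, 0.172]
tcp_rot: [-0.005, 0.992, -0.125, -0.005]
contact_force: [2.2, -0.6, 2.6]
finger_gap: 0.01
```

```bash
python3 -c "
from h import *
tool();lever()"
```

```text
t 19.2 tcp jig [-36.6 -68.3 172. ] yawy -104.4 q6 1.09 F [ 2.2 -0.6  2.6] gap 0.01
lever top 0 med  
lever side 263 med 1.03 [0.76 1.16]
```

Request:
move_arm --plan '[[[-0.05,0,0.07],0,255],[[-0.09,0,0.13],0,255],[[-0.12,0,0.18],0,255],[[-0.16,0,0.24],0,255],[[-0.19,0,0.3],0,255],[[-0.19,0,0.3],0,255]]'

```text
clock: 20.05
tcp_pos: [0.4369, -0.3601, 0.1434]
tcp_rot: [-0.004, 0.992, -0.126, -0.005]
contact_force: [-1.5, -0.5, 6.1]
finger_gap: 0.006
```

```bash
python3 -c "
from h import *
tool();lever()"
```

```text
t 20.05 tcp jig [-56.5 -68.4 143.4] yawy -104.5 q6 1.07 F [-1.5 -0.5  6.1] gap 0.006
lever top 0 med  
lever side 299 med 1.42 [1.19 1.59]
```

Request:
move_arm --plan '[[[-0.03,0,0.08],0,255],[[-0.05,0,0.15],0,255],[[-0.06,0,0.22],0,255],[[-0.06,0,0.28],0,255],[[-0.06,0,0.28],0,255]]'

```text
clock: 20.78
tcp_pos: [0.4303, -0.3583, 0.1151]
tcp_rot: [-0.004, 0.992, -0.126, -0.006]
contact_force: [-0.2, 0.1, 3.3]
finger_gap: 0.006
```

```bash
python3 -c "
from h import *
tool();lever()"
```

```text
t 20.77 tcp jig [-63.3 -68.1 115.1] yawy -104.5 q6 1.07 F [-0.2  0.1  3.3] gap 0.006
lever top 0 med  
lever side 309 med 1.82 [1.43 2.03]
```

Now the last 3–4 mm to the stop in small steps.

Request:
move_arm --plan '[[[0,0,0.02],0,255],[[0,0,0.035],0,255],[[0,0,0.045],0,255]]'

```text
clock: 21.25
tcp_pos: [0.4305, -0.3584, 0.1145]
tcp_rot: [-0.004, 0.992, -0.126, -0.005]
contact_force: [-7.2, 5.3, 22.0]
finger_gap: 0.003
```

Request:
move_arm --plan '[[[0,0,-0.3],0,255],[[0,0,-0.8],0,255],[[0.2,0,-1],0,255],[[0.2,0,-1],0,255]]'

```text
clock: 21.75
tcp_pos: [0.4516, -0.3646, 0.215]
tcp_rot: [-0.003, 0.992, -0.126, -0.004]
contact_force: [-0.6, 0.7, -0.3]
finger_gap: 0.002
```

Request:
move_arm --plan '[[[0,-0.5,-0.5],0,255],[[0,-0.5,-0.5],0,255],[[0,-0.5,-0.5],0,255]]'

```text
clock: 22.12
tcp_pos: [0.4642, -0.3164, 0.264]
tcp_rot: [-0.003, 0.992, -0.125, -0.005]
contact_force: [0.2, -0.4, 0.4]
finger_gap: 0.003
```

```bash
python3 -c "
from h import *
tool();lever()
c=shot('side');cv2.imwrite('pics/s5.png',cv2.resize(c['frame'][130:300,265:435,::-1],None,fx=3.5,fy=3.5,interpolation=2))
for t in ('spool_1','tin_brown','edge_roller'):
  o=models.outline_of('side',t)[:1]
  for k in o: print(t,round(k['score'],2),np.median(cloud(c,k['mask']),0).round(3))
c=shot('top')
for t in ('punch_1',):
  for k in models.outline_of('top',t)[:2]: print(t,round(k['score'],2),np.median(cloud(c,k['mask']),0).round(3))
"
```

```text
t 22.12 tcp jig [-39.8 -19.6 264. ] yawy -104.4 q6 1.16 F [ 0.2 -0.4  0.4] gap 0.003
lever top 0 med  
lever side 156 med 1.98 [1.94 2.04]
spool_1 0.65 [ 0.438 -0.28   0.061]
tin_brown 0.84 [ 0.601 -0.397  0.021]
edge_roller 0.56 [ 0.438 -0.28   0.061]
punch_1 0.17 [ 0.604 -0.404  0.021]
```

View pics/s5.png

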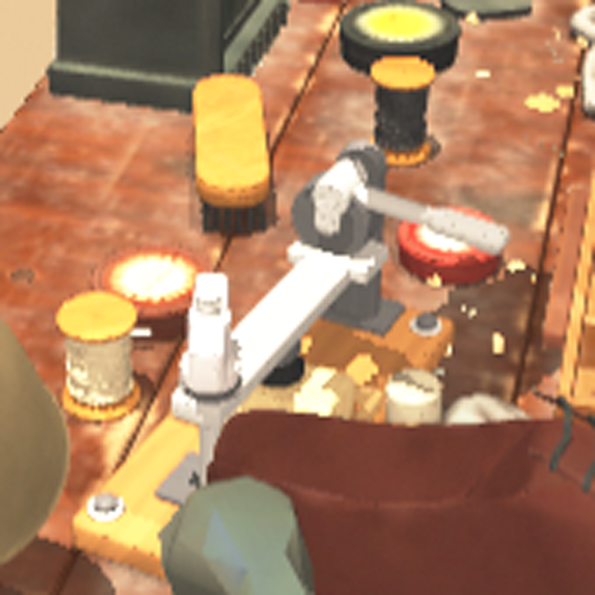

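The lever lies flat and stays down (crop (370,195)–(505,240)), with the spool, tin and roller in place. Handing in.

```bash
python3 -c "
from bench import job_done
print(job_done())"
```

```text
the job is handed in; nothing more can be done
None
```

The block is clamped and the job is handed in at about 22 s; no verdict was reported.

- **Setting the nut:** I set the lever part way over at about 1.1 rad. I then turned the nut about 4.2 rad clockwise, until the foot met the block and drove the lever back to about 1.0 rad.
- **Closing the lever:** I pressed it over against resistance. My readings, taken only between moves, were about 3 N at 1.2 rad and 6 N at 1.6 rad. It met a hard stop at 22 N, below the 60 N limit.

**Last checks:**
- After I withdrew, the lever stayed flat. The side camera read 1.98 rad, about 0.07 low because it sees the upper face; the top camera gave no reading because the gripper was in its view.
- The foot force could not be measured directly. From resistance beginning near 1.0 rad I expect roughly 150 N.
- The tin and the roller measured unmoved, and the spool looks in place in the picture. The network mistook the roller for the spool, so I have no measurement of it.
- The punch was not found by the network in the final check and does not show in the last picture, so I did not confirm its position. Nothing moved near it.

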